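# Load a fresh blade into the label-scraper holder

### The job

Take the scraper blade by its orange fin, lay it flat on the steel bed of the blue holder and slide it in until its notch sits fully home on the brass locating pin; push it against the pin with about 12 N for a second (the pin must feel at least 6 N and never more than 18 N). Then push the black-tabbed keeper bolt fully in over the blade and let go, with the blade still home. Set the blade down gently, without slamming it onto the holder, and leave the lotion, cologne and cream standing or lying as they are.

Things in the scene. Friction and masses are not known exactly. Their poses are not given: they have to be found in the camera images.
- blade: Loose flat steel blade, 110 long (x) x 50 (y) x 4 mm, about 90 g, lying flat with an upright orange fin on top. Origin: centre of its underside; z up. +x points to the notched end. The notch is open at the +x end, 10 mm wide, 14 mm deep along the centre line, mouth flared to 20 mm.
- blade_grip (a point): Centre of the blade's fin, 25 mm from the blade's centre towards -x and 17 mm above its underside. The fin is 36 mm long (x), 12 mm thick (y: close the fingers along y), 26 mm tall, its foot on the blade's upper face (a 2 mm thick, 26 mm wide flange surrounds the foot). Axes as the blade's.
- notch_seat (a point): Point of the blade, 45 mm from its centre towards +x and 2 mm above its underside, that coincides with the pin's axis when the notch bottom rests on the pin. Axes as the blade's.
- holder: Fixed blue holder. Origin on the table, z up; +x: direction in which the blade slides in. Steel bed 22 mm above the origin, x = -68 to +56 mm, 51 mm wide. From x = -2 mm on, side rails 5 mm above the bed form a 53 mm wide channel, its mouth flared out to x = -17 mm. Pin at x = 35 mm, y = 0. Seated blade: same x direction, origin at x = -10, y = 0, z = 22 mm.
- locating_pin: Brass pin, 8 mm diameter, 10 mm tall, rigidly fixed upright in the bed; origin at its foot on the bed. Rigid, so feel for it at a few mm/s. Weight pressed on the bed adds drag (friction roughly 0.3 to 0.6) that the pin does not feel; a forward push may also build up load downward, so keep the download to a few N.
- bolt (a joint): Keeper bolt sliding along the holder's y over the +y rail at x = 18 mm: 0 = fully in (its steel bar covers 15 mm of the blade's side, 1.4 mm above its upper face), 0.024 m = fully out. Resists with about 2 N and stays where it is left; hard stop at 0.
- bolt_tab (a point): Centre of the bolt's upright black tab, 18 mm (holder x) by 12 mm (holder y) by 26 mm tall, its centre 42 mm above the table (top at 55 mm). Moves with the bolt; push it towards the holder's -y. Axes as the holder's.
- lotion: Bystander: white pump bottle with black pump, 70 mm diameter, 200 mm tall, standing. Origin at its foot.
- cologne: Bystander: pale flat bottle with white cap, 50 x 86 x 216 mm, standing. Origin at its foot.
- cream: Bystander: white tube with brown cap, 39 x 150 x 39 mm, lying along its y. Origin at its underside.
There are look-alikes about, which are no part of the job. Leave any pink or purple look-alike of the blade alone. Leave any green look-alike of the holder alone.

How it is judged:
By the outcome, as a careful person would: the job done as asked, in the order asked, and still so for the second after the job is handed in, with the robot touching nothing.
It also fails if it takes over 70 s, if anything falls off the work surface, if the arm or the gripper's body presses on something with over 40 N, if the wrist force passes 120 N, or if a joint passes its speed limit or range.

### The arm

A 6-joint arm with a two-finger parallel gripper is mounted at the origin on a cart in front of the work surface, level with it; the furniture and walls round the work are solid. World frame = base frame: x ahead of the robot, y to its left, z up, the work surface at z = 0. Lengths are in m, angles in rad, forces in N, time in s.
With the tool pointing down it reaches from about 0.3 to 1 m from the base axis. Payload 5.1 kg.
Tool frame: the origin (TCP) lies between the finger pads; the fingertips stand 25 mm ahead of it and the grasp point (between the pads) lies 6 mm ahead of it; z points along the fingers, y is the line along which they close (so a half turn about z gives the same grasp; the last joint's range is limited). The gripper opens to 95 mm and grips with 3 to 60 N. Pads are 20 mm wide; open, the fingers measure 119 mm over their backs; the gripper's body (75 mm by 180 mm) begins 59 mm behind the grasp point.
Start: joints at [-1.314, 0.124, 1.65, -0, 1.367, -0.083], TCP at [0.217, -0.613, 0.24] pointing down, gripper open.
Joint ranges: [-2.61, 2.61], [-1.02, 2.33], [0.03, 2.71], [-1.35, 4.49], [0.32, 2.68], [-2.91, 2.91]. Speed limits (rad/s): [2.57, 2.57, 3.14, 3.14, 3.14, 3.14].

### API

Orientations are given as a unit quaternion [w, x, y, z].
In Python, from rig import env gives the robot as it stands.
- The arm moves only by the tool step_arm, never from a script. Its argument "deltas" is a list of rows, each an object with "linear": the shift along the tool's x, y, z normalised to -1 to 1, where 1 is 0.025 m, a list of three; "dr": the turn, a rotation vector about the tool's x, y, z normalised to -1 to 1, where 1 is 4 degrees, a list of three. In form: [{"linear": [dx, dy, dz], "dr": [rx, ry, rz]}, ...]. A call has 1 to 20 rows; each row shifts and turns the commanded pose from where the row before left it, along the tool's axes as they then stand; what a row does not reach is not made up. A row lasts 1/10 s, in which the tool goes at most 50 mm and 8.59 degrees, less where a joint would pass 70% of its speed; a pose out of reach is approached as far as the arm can. A call with a number of a shift or a turn outside -1 to 1 is refused whole. A call with a gripper value outside its range is refused whole. "jaw" is the closure, from -1 (fully open) to 1 (shut), set as the call begins (left out, the last holds). The fingers move at their own pace and stop on an object; "squeeze" is the grip in N (left out, the last holds). Time passes only in rows, so rows that do not move let the fingers close. It gives the time, the measured TCP pose, the force, the opening and the grip force at its end, in the units of the state.
- env.get_state(): the state, without advancing time (a new reading comes with each control period).
- env.grab_frame(name): name is "scene" or "top" or "wrist"; returns the picture (384x512x3 uint8, blue, green, red); there is no depth.
- env.calibration(name): a dict with "K" (3x3 intrinsics, pixels), "view" (4x4, takes a point from world to camera coordinates). Camera axes: x right, y down, z forward; pixel columns grow to the right and rows downward; lengths in m; the calibration is good to about 2 mm. A picture is of the moment at which its call begins: read the wrist's pose just before it. calibration takes no time and is no camera call; for the wrist camera it gives the pose at the moment of the call.
- env.finish_job(): hands the job in; it is judged then, once.
The state is a dict: "t": time; "joint_pos": joint angles; "qvel": joint speeds; "joint_efforts": joint torques, N m; "ee_pos": TCP position; "eef_rot": TCP orientation; "contact_force": force on the tool from outside, world axes, zero at the start; "moment": the same for the moment, N m; "gripper_width": finger opening in m; "finger_force": force on a finger pad.
Only numpy, scipy, OpenCV 4.12 (cv2) and the standard library are available. Lean on these libraries where they do the work, as an engineer would, in place of code of your own. Each camera call takes 0.05 s, during which the arm holds its last target. There are 200 camera calls.

## Working session

There is one attempt and no reset: what is moved stays moved. The work goes in short steps, Python scripts to look and compute and a tool call to move; the robot and the scene stay as the last step left them, time stands still between calls to the robot, and variables do not carry over. Pictures are saved under pics/ and viewed, at most 12 in all, crops included, and the job is handed in when it is done.

Besides the shell and the picture viewer there is one more tool, called as a command line: name --argument value ..., lists and objects as JSON in quotes. step_arm: Moves the arm, as the interface text tells. Scaled input: -1 to 1 covers 0.025 m each way for a shift and 4 degrees each way for a turn. Its arguments: {"type":"object","properties":{"deltas":{"type":"array"},"jaw":{"type":"number"},"squeeze":{"type":"number"}},"required":["deltas"]}

```bash
mkdir -p pics; ls
python3 - <<'E'
from rig import env
import cv2,numpy as np
for n in("scene","top"):
    f=env.grab_frame(n); cv2.imwrite(f"pics/{n}0.png",f)
    c=env.calibration(n); print(n,np.round(c["K"],1).tolist(),np.round(c["view"],3).tolist())
s=env.get_state(); print(s)
E
```

```text
pics
scene [[427.6, 0.0, 254.7], [0.0, 427.6, 195.8], [0.0, 0.0, 1.0]] [[-0.64, -0.768, 0.022, 0.361], [-0.498, 0.393, -0.773, 0.34], [0.585, -0.506, -0.634, 0.92], [0.0, 0.0, 0.0, 1.0]]
top [[416.9, 0.0, 254.4], [0.0, 416.9, 189.0], [0.0, 0.0, 1.0]] [[0.001, -1.0, 0.008, -0.016], [-0.993, -0.002, -0.12, 0.551], [0.12, -0.008, -0.993, 1.111], [0.0, 0.0, 0.0, 1.0]]
{'t': 0.1, 'joint_pos': array([-1.31359723e+00,  1.24443967e-01,  1.65153912e+00, -3.53333560e-05,
        1.36751369e+00, -8.25963969e-02]), 'qvel': array([-3.45021479e-04, -7.54689202e-04, -2.10919993e-03,  2.24943403e-04,
        9.78822741e-05,  6.56701121e-04]), 'joint_efforts': array([ 2.62894440e-05, -4.18881154e+01, -3.61096823e+01,  7.76856928e-02,
        4.61516844e-02, -7.47681383e-05]), 'ee_pos': array([ 0.21646934, -0.61232218,  0.2385063 ]), 'eef_rot': array([-9.46927527e-04,  9.85601009e-01,  1.69085024e-01, -1.00244349e-04]), 'contact_force': array([ 0.44936443, -0.24164861, -0.02588059]), 'moment': array([-0.00371752,  0.03484474,  0.03446441]), 'finger_force': 0.0, 'gripper_width': 0.09503379658458266}
```

View pics/top0.png

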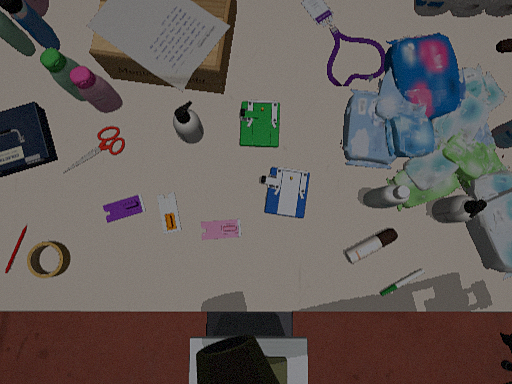

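View pics/scene0.png

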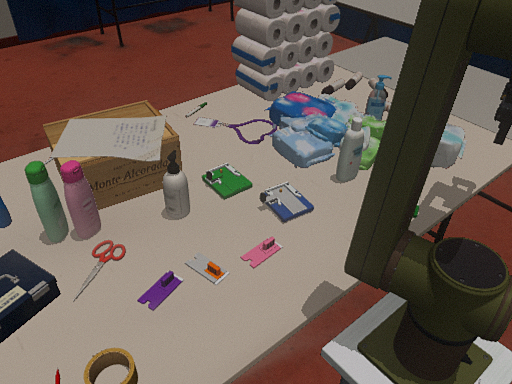

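Candidates in the top view: the blades are steel with an orange fin (169,213), purple (124,208) and pink (221,229); the holders are blue (288,192) and green (260,124). The orange-finned blade and the blue holder fit the description. I'll confirm them in one crop.

Run:
```python
import cv2,numpy as np
f=cv2.imread("pics/top0.png")
a=cv2.resize(f[185:240,145:205],None,fx=6,fy=6,interpolation=cv2.INTER_CUBIC)
b=cv2.resize(f[160:222,255:315],None,fx=6,fy=6,interpolation=cv2.INTER_CUBIC)
a=cv2.copyMakeBorder(a,0,b.shape[0]-a.shape[0],0,10,cv2.BORDER_CONSTANT)
cv2.imwrite("pics/crop.png",np.hstack([a,b]))
```

```text
(no output)
```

View pics/crop.png

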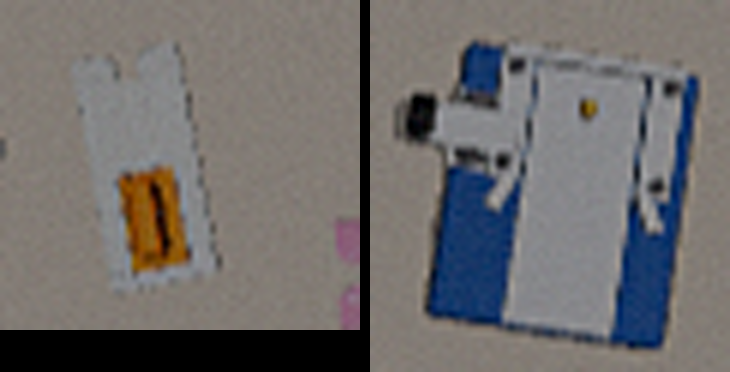

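The crop confirms it. The steel blade with the orange fin has its notch towards the image top, at crop (125,70). The blue holder has its pin at crop (588,108), its bolt tab at (420,118) on the left, drawn out, and its open end at the bottom.

```bash
cat > h.py <<'E'
import numpy as np,cv2
from rig import env
from scipy.spatial.transform import Rotation as R
def ray(n,px,z,cal=None):
    c=cal or env.calibration(n);V=np.array(c["view"]);K=np.array(c["K"])
    d=V[:3,:3].T@np.linalg.solve(K,[px[0],px[1],1]);o=-V[:3,:3].T@V[:3,3]
    return o+d*(z-o[2])/d[2]
def proj(P,cal):
    V=np.array(cal["view"]);K=np.array(cal["K"]);q=(V[:3,:3]@np.atleast_2d(P).T).T+V[:3,3];q=q@K.T;return q[:,:2]/q[:,2:]
def st():
    s=env.get_state();q=s["eef_rot"];r=R.from_quat([q[1],q[2],q[3],q[0]])
    return s,r
E
python3 - <<'E'
from h import *
A=lambda x,y:(145+(x+.5)/6-.5,185+(y+.5)/6-.5)
B=lambda x,y:(255+(x-369.5)/6-.5,160+(y+.5)/6-.5)
P=lambda p,z:ray("top",p,z)
a=[P(A(*p),.004) for p in((73,62),(180,42),(217,268),(113,290))]
print("blade",np.round(a,4)); c=np.mean(a,0); x=(a[0]+a[1]-a[2]-a[3])/2; print(c,np.linalg.norm(x),np.degrees(np.arctan2(x[1],x[0])))
pin=P(B(588,106),.032);bl=P(B(503,325),.022);br=P(B(612,340),.022);tab=P(B(421,116),.055)
print("pin",pin,"bed",bl,br,"tab",tab); m=(bl+br)/2; x=pin-m;print(np.linalg.norm(x),np.degrees(np.arctan2(x[1],x[0])),np.degrees(np.arctan2(*(bl-br)[[0,1]]*[-1,1])))
s,r=st();print(r.as_matrix().round(3))
c=env.calibration("wrist");V=c["view"];print(c["K"],np.round(-V[:3,:3].T@V[:3,3],3),np.round(V,3))
E
```

```text
blade [[0.5375 0.2583 0.004 ]
 [0.547  0.2085 0.004 ]
 [0.4417 0.1889 0.004 ]
 [0.4315 0.2367 0.004 ]]
[0.48942411 0.22311321 0.004     ] 0.10764731848716876 11.026240840518357
pin [ 0.5842157  -0.11615716  0.032     ] bed [ 0.48406221 -0.07712309  0.022     ] [ 0.47725475 -0.12710367  0.022     ] tab [ 0.57606804 -0.03869215  0.055     ]
0.10498250891309499 -7.722979954208162 -7.756080769832665
[[ 0.943  0.333 -0.001]
 [ 0.333 -0.943  0.002]
 [ 0.    -0.002 -1.   ]]
[[269.22886427   0.         255.59920623]
 [  0.         269.22886427 190.18449199]
 [  0.           0.           1.        ]] [ 0.285 -0.588  0.383] [[ 0.333 -0.943 -0.001 -0.649]
 [-0.911 -0.323  0.256 -0.027]
 [-0.241 -0.084 -0.967  0.39 ]
 [ 0.     0.     0.     1.   ]]
```

step_arm --deltas '[{"linear":[0.58,-0.8,-0.1],"dr":[0,0,0]},{"linear":[0.58,-0.8,-0.1],"dr":[0,0,0]},{"linear":[0.58,-0.8,-0.1],"dr":[0,0,0]},{"linear":[0.58,-0.8,-0.1],"dr":[0,0,0]},{"linear":[0.58,-0.8,-0.1],"dr":[0,0,0]},{"linear":[0.58,-0.8,-0.1],"dr":[0,0,0]},{"linear":[0.58,-0.8,-0.1],"dr":[0,0,0]},{"linear":[0.58,-0.8,-0.1],"dr":[0,0,0]},{"linear":[0.58,-0.8,-0.1],"dr":[0,0,0]},{"linear":[0.58,-0.8,-0.1],"dr":[0,0,0]},{"linear":[0.58,-0.8,0],"dr":[0,0,0]},{"linear":[0.58,-0.8,0],"dr":[0,0,0]},{"linear":[0.58,-0.8,0],"dr":[0,0,0]},{"linear":[0.58,-0.8,0],"dr":[0,0,0]},{"linear":[0.58,-0.8,0],"dr":[0,0,0]},{"linear":[0.58,-0.8,0],"dr":[0,0,0]},{"linear":[0.58,-0.8,0],"dr":[0,0,0]},{"linear":[0.58,-0.8,0],"dr":[0,0,0]},{"linear":[0.58,-0.8,0],"dr":[0,0,0]},{"linear":[0.58,-0.8,0],"dr":[0,0,0]}]'

```text
t: 2.1
ee_pos: [0.3566, -0.1379, 0.2642]
eef_rot: [-0.0, 0.986, 0.169, -0.0]
contact_force: [0.5, -0.0, 0.6]
gripper_width: 0.095
finger_force: 0.0
```

step_arm --deltas '[{"linear":[0.58,-0.8,0],"dr":[0,0,0]},{"linear":[0.58,-0.8,0],"dr":[0,0,0]},{"linear":[0.58,-0.8,0],"dr":[0,0,0]},{"linear":[0.58,-0.8,0],"dr":[0,0,0]},{"linear":[0.58,-0.8,0],"dr":[0,0,0]},{"linear":[0.58,-0.8,0],"dr":[0,0,0]},{"linear":[0.58,-0.8,0],"dr":[0,0,0]},{"linear":[0.58,-0.8,0],"dr":[0,0,0]},{"linear":[0.58,-0.8,0.4],"dr":[0,0,0]},{"linear":[0.58,-0.8,0.4],"dr":[0,0,0]},{"linear":[0.58,-0.8,0.4],"dr":[0,0,0]},{"linear":[0.58,-0.8,0.4],"dr":[0,0,0]},{"linear":[0.58,-0.8,0.4],"dr":[0,0,0]},{"linear":[0.58,-0.8,0.4],"dr":[0,0,0]},{"linear":[0.58,-0.8,0.4],"dr":[0,0,0]},{"linear":[0,0,0.4],"dr":[0,0,1]},{"linear":[0,0,0.4],"dr":[0,0,1]},{"linear":[0,0,0.4],"dr":[0,0,0.125]},{"linear":[0,0,0],"dr":[0,0,0]}]'

```text
t: 4.0
ee_pos: [0.4605, 0.2158, 0.1625]
eef_rot: [0.0, 0.995, 0.096, -0.002]
contact_force: [0.2, -1.2, 0.3]
gripper_width: 0.0954
finger_force: 0.0
```

Run:
```python
from h import *
s,r=st();print(s["t"],s["ee_pos"],r.as_matrix().round(4).tolist(),s["contact_force"])
f=env.grab_frame("wrist");cv2.imwrite("pics/w1.png",f)
```

```text
4.0 [0.46053215 0.21581327 0.16252084] [[0.9815, 0.1914, -0.0036], [0.1914, -0.9815, -0.0013], [-0.0038, 0.0005, -1.0]] [ 0.19569552 -1.2186826   0.32499354]
```

View pics/w1.png

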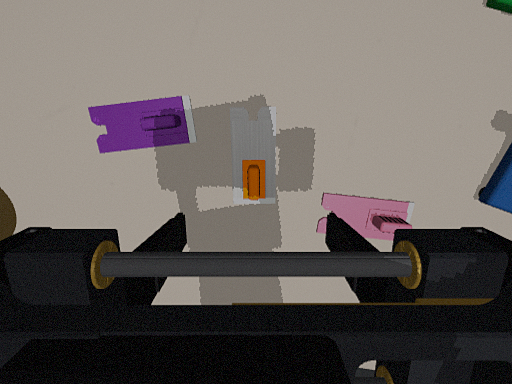

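The wrist view shows the orange fin centred near (254,180), the blade's edges at u≈232 and 276, and the notch facing up. Purple is at (145,125) and pink at (368,218), which leaves lateral clearance. I'll refine with the colour centroid.

Run:
```python
from h import *
f=cv2.imread("pics/w1.png");s,r=st();c=env.calibration("wrist")
h=cv2.cvtColor(f,cv2.COLOR_BGR2HSV);m=cv2.inRange(h,(5,150,60),(20,255,255));m[:130]=0;m[215:]=0;m[:,:225]=0;m[:,285:]=0
v,u=np.nonzero(m);print(u.min(),u.max(),v.min(),v.max(),len(u))
rc=cv2.minAreaRect(np.c_[u,v].astype(np.float32));print(rc)
# fit pose by IoU of projected flange+fin silhouette
from scipy.optimize import minimize
def sil(p):
    x,y,a=p;C=np.array([[np.cos(a),-np.sin(a)],[np.sin(a),np.cos(a)]]);im=np.zeros((384*4,512*4),np.uint8)
    B=[]
    for L,W,zs in((.0,.026,(.004,.006)),(.036,.012,(.006,.030))):
        L=L or LF
        pts=[[x,y]+list([])for _ in()]
        P=[list(np.array([x,y])+C@[i*L/2,j*W/2])+[z] for i in(-1,1)for j in(-1,1)for z in zs]
        q=((proj(np.array(P),c)+.5)*4).astype(np.int32);cv2.fillConvexPoly(im,cv2.convexHull(q),255)
    return cv2.resize(im,(512,384),interpolation=cv2.INTER_AREA)
mf=m.astype(float)
for LF in(.040,.046,.050):
    g=lambda p:np.abs(sil([p[0]/1000,p[1]/1000,p[2]/100])-mf).sum()/255
    o=minimize(g,[465,218,19],method="Nelder-Mead",options=dict(initial_simplex=[[460,215,15],[470,215,19],[465,222,17],[465,218,25]]));print(LF,o.x[:2],np.degrees(o.x[2]/100),o.fun)
```

```text
242 264 160 199 832
((253.0, 179.5), (39.0, 22.0), 90.0)
0.04 [467.98962098 220.04736903] 12.294133199042951 96.58039215686274
0.046 [466.38128248 219.47623909] 12.07682491337171 94.04313725490196
0.05 [465.55152487 219.47886957] 12.315901807008718 145.7764705882353
```

step_arm --deltas '[{"linear":[0.14,-0.05,0.7],"dr":[0,0,-0.1]},{"linear":[0.13,-0.05,0.8],"dr":[0,0,0]},{"linear":[0,0,0.8],"dr":[0,0,0]},{"linear":[0,0,0.8],"dr":[0,0,0]},{"linear":[0,0,0.7],"dr":[0,0,0]},{"linear":[0,0,0.5],"dr":[0,0,0]},{"linear":[0,0,0.3],"dr":[0,0,0]},{"linear":[0,0,0.2],"dr":[0,0,0]},{"linear":[0,0,0.2],"dr":[0,0,0]},{"linear":[0,0,0.1],"dr":[0,0,0]},{"linear":[0,0,0],"dr":[0,0,0]},{"linear":[0,0,0],"dr":[0,0,0]}]' --jaw -0.1 --squeeze 30

```text
t: 5.25
ee_pos: [0.4682, 0.2202, 0.0376]
eef_rot: [-0.0, 0.995, 0.099, 0.0]
contact_force: [0.5, 0.2, -0.1]
gripper_width: 0.0521
finger_force: 0.0
```

Run:
```python
from h import *
s,r=st();print(s["t"],s["ee_pos"],s["gripper_width"],r.as_matrix().round(4).tolist(),s["contact_force"])
f=env.grab_frame("wrist");cv2.imwrite("pics/w2.png",f)
```

```text
5.25 [0.4682416  0.22017807 0.03758191] 0.05214593452393426 [[0.9804, 0.1972, 0.0007], [0.1972, -0.9804, 0.0002], [0.0007, -0.0001, -1.0]] [ 0.47994563  0.21679249 -0.05310676]
```

View pics/w2.png

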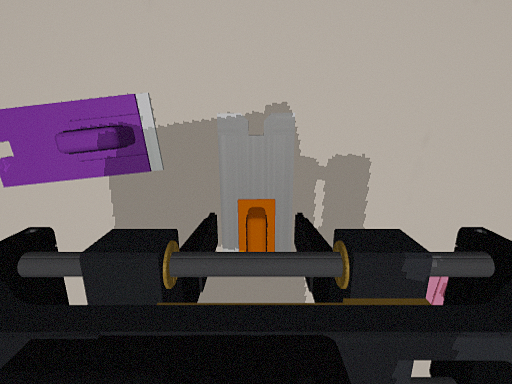

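The fin sits straight and centred between the fingers, with its flange at u≈238–275 and the notch at (256,125). Closing and lifting.

step_arm --deltas '[{"linear":[-0.05,0,0.1],"dr":[0,0,0]}]'

```text
t: 5.4
ee_pos: [0.4674, 0.2201, 0.0354]
eef_rot: [-0.0, 0.995, 0.099, 0.001]
contact_force: [0.3, 0.5, 0.3]
gripper_width: 0.0522
finger_force: 0.0
```

step_arm --deltas '[{"linear":[0,0,0],"dr":[0,0,0]},{"linear":[0,0,0],"dr":[0,0,0]},{"linear":[0,0,0],"dr":[0,0,0]},{"linear":[0,0,0],"dr":[0,0,0]},{"linear":[0,0,0],"dr":[0,0,0]},{"linear":[0,0,0],"dr":[0,0,0]},{"linear":[0,0,0],"dr":[0,0,0]},{"linear":[0,0,0],"dr":[0,0,0]}]' --jaw 1 --squeeze 40

```text
t: 6.2
ee_pos: [0.4667, 0.2198, 0.0347]
eef_rot: [0.0, 0.995, 0.099, 0.0]
contact_force: [-0.3, -0.1, 0.4]
gripper_width: 0.0116
finger_force: 40.0
```

step_arm --deltas '[{"linear":[0,0,-0.2],"dr":[0,0,0]},{"linear":[0,0,-0.6],"dr":[0,0,0]},{"linear":[0,0,-0.8],"dr":[0,0,0]},{"linear":[0,0,-0.8],"dr":[0,0,0]},{"linear":[0,0,-0.6],"dr":[0,0,0]},{"linear":[0,0,-0.2],"dr":[0,0,0]},{"linear":[0,0,0],"dr":[0,0,0]}]'

```text
t: 6.9
ee_pos: [0.4673, 0.22, 0.1159]
eef_rot: [-0.0, 0.995, 0.099, 0.001]
contact_force: [-0.6, -0.5, -1.2]
gripper_width: 0.0119
finger_force: 40.0
```

Run:
```python
from h import *
s,r=st();print(s["t"],s["ee_pos"],r.as_matrix().round(4).tolist(),s["contact_force"])
c=env.calibration("wrist");f=env.grab_frame("wrist")
np.savez("w3.npz",K=c["K"],view=c["view"],p=s["ee_pos"],R=r.as_matrix())
cv2.imwrite("pics/w3.png",cv2.resize(f[85:270,170:345],None,fx=3,fy=3,interpolation=cv2.INTER_CUBIC))
```

```text
6.9 [0.46726862 0.22000612 0.11586805] [[0.9804, 0.1971, 0.002], [0.1971, -0.9804, 0.0007], [0.0021, -0.0003, -1.0]] [-0.58239294 -0.53665944 -1.22682686]
```

View pics/w3.png

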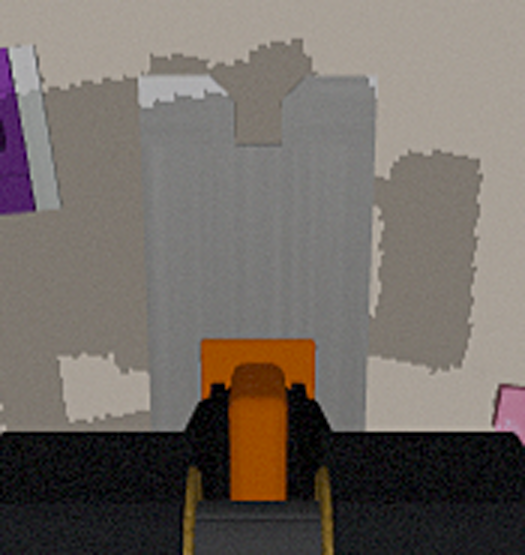

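The blade is held level and square: notch-end corners at crop (138,76) and (377,76), notch bottom at (258,145). Next I'll work out the blade in the tool frame and plan the transfer.

Run:
```python
from h import *
d=np.load("w3.npz");cal=dict(K=d["K"],view=d["view"]);Rm=d["R"];p=d["p"]
def tl(u,v):
    px=(170+(u+.5)/3-.5,85+(v+.5)/3-.5);return Rm.T@(ray("wrist",px,p[2]-.0307,cal)-p)
for n,q in dict(cl=(138,76),cr=(377,76),nb=(258,145),el=(149,400),er=(366,400),ff=(258,340)).items(): print(n,tl(*q).round(4))
```

```text
cl [ 0.0786 -0.0251  0.0309]
cr [0.0786 0.0247 0.0309]
nb [ 0.0645 -0.0001  0.0308]
el [ 0.0068 -0.0253  0.0307]
er [0.0068 0.0248 0.0307]
ff [ 0.0213 -0.0001  0.0307]
```

step_arm --deltas '[{"linear":[-0.12,0.44,0],"dr":[0,0,0]},{"linear":[-0.24,0.88,0],"dr":[0,0,0]},{"linear":[-0.24,0.88,0],"dr":[0,0,0]},{"linear":[-0.24,0.88,0],"dr":[0,0,0]},{"linear":[-0.24,0.88,0],"dr":[0,0,0]},{"linear":[-0.24,0.88,0],"dr":[0,0,0]},{"linear":[-0.24,0.88,0],"dr":[0,0,0]},{"linear":[-0.24,0.88,0],"dr":[0,0,0]},{"linear":[-0.24,0.88,0],"dr":[0,0,0]},{"linear":[-0.24,0.88,0],"dr":[0,0,0]},{"linear":[-0.24,0.88,0],"dr":[0,0,0]},{"linear":[-0.24,0.88,0],"dr":[0,0,0]},{"linear":[-0.24,0.88,0],"dr":[0,0,0]},{"linear":[-0.24,0.88,0],"dr":[0,0,0]},{"linear":[-0.12,0.44,0],"dr":[0,0,0.98]},{"linear":[0,0,0],"dr":[0,0,1]},{"linear":[0,0,0],"dr":[0,0,1]},{"linear":[0,0,0],"dr":[0,0,1]},{"linear":[0,0,0],"dr":[0,0,0.8]},{"linear":[0,0,0],"dr":[0,0,0]}]'

```text
t: 8.95
ee_pos: [0.4439, -0.0989, 0.1134]
eef_rot: [-0.0, 0.998, -0.068, -0.001]
contact_force: [0.7, -0.6, -1.4]
gripper_width: 0.0116
finger_force: 40.0
```

step_arm --deltas '[{"linear":[0,0,0.3],"dr":[0,0,0]},{"linear":[0,0,0.3],"dr":[0,0,0]},{"linear":[0,0,0],"dr":[0,0,0]},{"linear":[0,0,0],"dr":[0,0,0]}]'

```text
t: 9.35
ee_pos: [0.4446, -0.0986, 0.0989]
eef_rot: [-0.0, 0.998, -0.067, -0.001]
contact_force: [-0.6, -0.2, -0.5]
gripper_width: 0.0118
finger_force: 40.0
```

Run:
```python
from h import *
s,r=st();print(s["t"],s["ee_pos"],r.as_matrix().round(4).tolist(),s["contact_force"])
c=env.calibration("wrist");f=env.grab_frame("wrist")
np.savez("w4.npz",K=c["K"],view=c["view"],p=s["ee_pos"],R=r.as_matrix())
cv2.imwrite("pics/w4.png",cv2.resize(f[0:240,120:385],None,fx=2.5,fy=2.5,interpolation=cv2.INTER_CUBIC))
```

```text
9.35 [ 0.44457183 -0.09855533  0.0989148 ] [[0.9909, -0.1345, -0.0014], [-0.1345, -0.9909, 0.0005], [-0.0014, -0.0003, -1.0]] [-0.63576664 -0.24342799 -0.52099522]
```

View pics/w4.png

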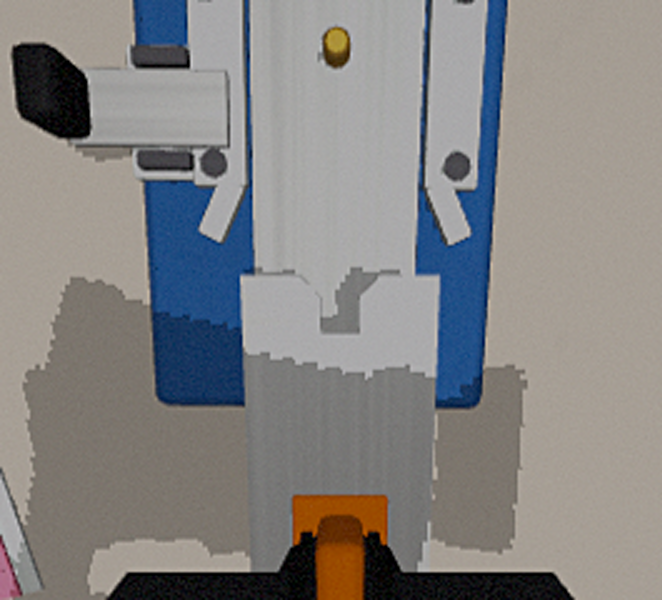

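The blade hangs behind the holder, with its notch mouth at crop (340,275). The pin top is at (336,36), the rails' inner edges are at u≈245 and 427, and the bolt tab at (50,90) is drawn out.

Run:
```python
from h import *
d=np.load("w4.npz");cal=dict(K=d["K"],view=d["view"]);Rm=d["R"];p=d["p"]
def tl(u,v,z):
    px=(120+(u+.5)/2.5-.5,(v+.5)/2.5-.5);w=ray("wrist",px,z,cal);return (Rm.T@(w-p)).round(4),w.round(4)
for n,q in dict(pin=(336,36,.032),pinfoot=(336,63,.022),rl1=(245,20,.027),rl2=(244,185,.027),rr1=(430,20,.027),rr2=(426,185,.027),bl1=(251,20,.022),bl2=(253,265,.022),br1=(423,20,.022),br2=(415,270,.022),nb=(340,332,p[2]-.0307),tabtop=(34,50,.055)).items(): print(n,*tl(*q))
```

```text
pin [ 0.1433 -0.0016  0.0667] [ 0.5866 -0.1162  0.032 ]
pinfoot [ 0.1396 -0.0017  0.0767] [ 0.583  -0.1157  0.022 ]
rl1 [ 0.1489 -0.0273  0.0717] [ 0.5957 -0.0915  0.027 ]
rl2 [ 0.1057 -0.0291  0.0718] [ 0.5531 -0.0839  0.027 ]
rr1 [0.1489 0.0249 0.0717] [ 0.5887 -0.1432  0.027 ]
rr2 [0.1057 0.0252 0.0718] [ 0.5458 -0.1377  0.027 ]
bl1 [ 0.1506 -0.0262  0.0767] [ 0.5973 -0.0929  0.022 ]
bl2 [ 0.0831 -0.0278  0.0768] [ 0.5306 -0.0821  0.022 ]
br1 [0.1507 0.0235 0.0767] [ 0.5906 -0.142   0.022 ]
br2 [0.0816 0.0231 0.0768] [ 0.5222 -0.1324  0.022 ]
nb [ 0.0647 -0.0005  0.0306] [ 0.5087 -0.1067  0.0682]
tabtop [ 0.1325 -0.0764  0.0437] [ 0.5861 -0.0407  0.055 ]
```

step_arm --deltas '[{"linear":[0.15,-0.06,0.1],"dr":[0,0,0.15]},{"linear":[0.15,-0.06,0.3],"dr":[0,0,0]},{"linear":[0,0,0.4],"dr":[0,0,0]},{"linear":[0,0,0.3],"dr":[0,0,0]},{"linear":[0,0,0.2],"dr":[0,0,0]},{"linear":[0,0,0.12],"dr":[0,0,0]},{"linear":[0,0,0.08],"dr":[0,0,0]},{"linear":[0,0,0],"dr":[0,0,0]},{"linear":[0,0,0],"dr":[0,0,0]}]'

```text
t: 10.3
ee_pos: [0.4531, -0.0969, 0.0624]
eef_rot: [0.0, 0.997, -0.073, 0.0]
contact_force: [-0.2, -0.2, -0.9]
gripper_width: 0.0116
finger_force: 40.0
```

step_arm --deltas '[{"linear":[0,0,0.03],"dr":[0,0,0]},{"linear":[0,0,0.03],"dr":[0,0,0]},{"linear":[0,0,0.03],"dr":[0,0,0]},{"linear":[0,0,0],"dr":[0,0,0]}]'

```text
t: 10.7
ee_pos: [0.4529, -0.0968, 0.0599]
eef_rot: [-0.0, 0.997, -0.073, -0.0]
contact_force: [-0.1, 0.5, -2.1]
gripper_width: 0.0116
finger_force: 40.0
```

step_arm --deltas '[{"linear":[0,0,0.025],"dr":[0,0,0]},{"linear":[0,0,0.025],"dr":[0,0,0]},{"linear":[0,0,0.025],"dr":[0,0,0]},{"linear":[0,0,0],"dr":[0,0,0]}]'

```text
t: 11.1
ee_pos: [0.4528, -0.0968, 0.0579]
eef_rot: [-0.0, 0.997, -0.073, -0.0]
contact_force: [0.1, -0.3, -0.4]
gripper_width: 0.0117
finger_force: 40.0
```

step_arm --deltas '[{"linear":[0,0,0.02],"dr":[0,0,0]},{"linear":[0,0,0.02],"dr":[0,0,0]},{"linear":[0,0,0],"dr":[0,0,0]}]'

```text
t: 11.4
ee_pos: [0.4529, -0.0968, 0.0569]
eef_rot: [-0.0, 0.997, -0.073, -0.0]
contact_force: [0.5, 0.6, -0.7]
gripper_width: 0.0113
finger_force: 40.0
```

step_arm --deltas '[{"linear":[0,0,0.015],"dr":[0,0,0]},{"linear":[0,0,0.015],"dr":[0,0,0]},{"linear":[0,0,0],"dr":[0,0,0]}]'

```text
t: 11.7
ee_pos: [0.453, -0.0968, 0.0566]
eef_rot: [-0.0, 0.997, -0.073, -0.0]
contact_force: [-2.1, 1.3, 3.3]
gripper_width: 0.0116
finger_force: 40.0
```

Touchdown was gentle, at about 4 N. Easing the load slightly and sliding forward.

step_arm --deltas '[{"linear":[0.04,0,-0.008],"dr":[0,0,0]},{"linear":[0.12,0,0],"dr":[0,0,0]},{"linear":[0.16,0,0],"dr":[0,0,0]},{"linear":[0.16,0,0],"dr":[0,0,0]},{"linear":[0.16,0,0],"dr":[0,0,0]},{"linear":[0.16,0,0],"dr":[0,0,0]},{"linear":[0.12,0,0],"dr":[0,0,0]},{"linear":[0,0,0],"dr":[0,0,0]}]'

```text
t: 12.5
ee_pos: [0.4766, -0.1003, 0.0567]
eef_rot: [0.0, 0.997, -0.073, 0.001]
contact_force: [0.2, -0.4, 3.3]
gripper_width: 0.0117
finger_force: 40.0
```

step_arm --deltas '[{"linear":[0.12,0,0],"dr":[0,0,0]},{"linear":[0.16,0,0],"dr":[0,0,0]},{"linear":[0.16,0,0],"dr":[0,0,0]},{"linear":[0.16,0,0],"dr":[0,0,0]},{"linear":[0.16,0,0],"dr":[0,0,0]},{"linear":[0.16,0,0],"dr":[0,0,0]},{"linear":[0.16,0,0],"dr":[0,0,0]},{"linear":[0.12,0,0],"dr":[0,0,0]},{"linear":[0,0,0],"dr":[0,0,0]}]'

```text
t: 13.4
ee_pos: [0.5059, -0.1046, 0.0567]
eef_rot: [0.0, 0.997, -0.073, 0.001]
contact_force: [-0.8, -0.3, 3.9]
gripper_width: 0.0117
finger_force: 40.0
```

Run:
```python
from h import *
s,r=st();print(s["t"],s["ee_pos"],r.as_matrix().round(4).tolist(),s["contact_force"],s["moment"])
c=env.calibration("wrist");f=env.grab_frame("wrist")
cv2.imwrite("pics/w5.png",cv2.resize(f[60:240,140:370],None,fx=3,fy=3,interpolation=cv2.INTER_CUBIC))
```

```text
13.4 [ 0.50594347 -0.10462314  0.05668018] [[0.9894, -0.1453, 0.001], [-0.1453, -0.9894, -0.0002], [0.001, 0.0, -1.0]] [-0.8409736  -0.31840161  3.87607197] [ 0.09145342  0.20517374 -0.02305851]
```

View pics/w5.png

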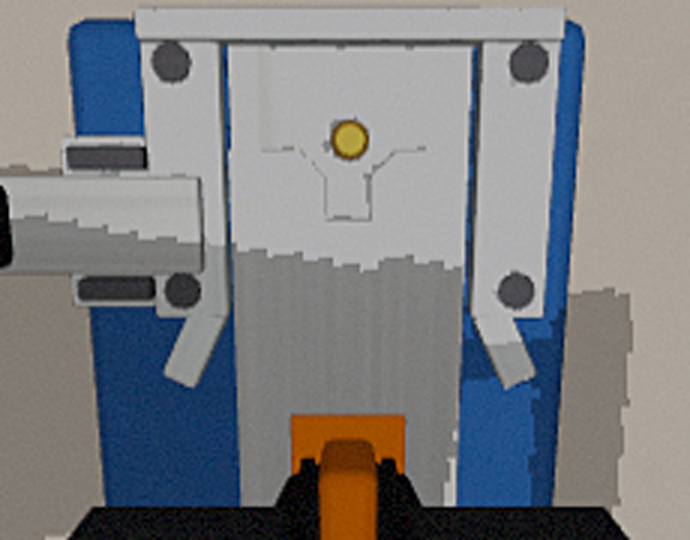

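The blade is in the channel. Its notch centre (349,218) lines up with the pin (350,139), about 14 mm short. Advancing 10 mm, then feeling for the pin.

step_arm --deltas '[{"linear":[0.08,0,0],"dr":[0,0,0]},{"linear":[0.1,0,0],"dr":[0,0,0]},{"linear":[0.1,0,0],"dr":[0,0,0]},{"linear":[0.08,0,0],"dr":[0,0,0]},{"linear":[0.04,0,0],"dr":[0,0,0]},{"linear":[0,0,0],"dr":[0,0,0]}]'

```text
t: 14.05
ee_pos: [0.515, -0.1059, 0.0567]
eef_rot: [-0.0, 0.997, -0.073, -0.0]
contact_force: [-3.9, 0.8, 7.0]
gripper_width: 0.0118
finger_force: 40.0
```

step_arm --deltas '[{"linear":[0.012,0,0],"dr":[0,0,0]},{"linear":[0.012,0,0],"dr":[0,0,0]},{"linear":[0.012,0,0],"dr":[0,0,0]},{"linear":[0.012,0,0],"dr":[0,0,0]},{"linear":[0.012,0,0],"dr":[0,0,0]}]'

```text
t: 14.55
ee_pos: [0.5162, -0.1061, 0.0567]
eef_rot: [-0.0, 0.997, -0.073, -0.001]
contact_force: [-4.7, 0.8, 6.4]
gripper_width: 0.0118
finger_force: 40.0
```

step_arm --deltas '[{"linear":[0,0,-0.01],"dr":[0,0,0]},{"linear":[0,0,0],"dr":[0,0,0]},{"linear":[0,0,0],"dr":[0,0,0]}]'

```text
t: 14.85
ee_pos: [0.5164, -0.1061, 0.0567]
eef_rot: [-0.0, 0.997, -0.073, -0.0]
contact_force: [-4.3, 0.3, 5.1]
gripper_width: 0.0116
finger_force: 40.0
```

step_arm --deltas '[{"linear":[0.012,0,0],"dr":[0,0,0]},{"linear":[0.012,0,0],"dr":[0,0,0]},{"linear":[0.012,0,0],"dr":[0,0,0]}]'

```text
t: 15.15
ee_pos: [0.5175, -0.1062, 0.0567]
eef_rot: [-0.0, 0.997, -0.073, -0.0]
contact_force: [-3.2, 0.9, 4.3]
gripper_width: 0.0115
finger_force: 40.0
```

step_arm --deltas '[{"linear":[0.012,0,-0.002],"dr":[0,0,0]},{"linear":[0.012,0,-0.002],"dr":[0,0,0]},{"linear":[0.012,0,-0.002],"dr":[0,0,0]}]'

```text
t: 15.45
ee_pos: [0.518, -0.1063, 0.0567]
eef_rot: [-0.0, 0.997, -0.073, -0.001]
contact_force: [-6.1, -0.1, 4.7]
gripper_width: 0.0117
finger_force: 40.0
```

step_arm --deltas '[{"linear":[0.012,0,0],"dr":[0,0,0]},{"linear":[0.012,0,0],"dr":[0,0,0]}]'

```text
t: 15.65
ee_pos: [0.518, -0.1063, 0.0567]
eef_rot: [-0.0, 0.997, -0.073, -0.002]
contact_force: [-7.4, 1.6, 8.3]
gripper_width: 0.0121
finger_force: 40.0
```

step_arm --deltas '[{"linear":[0.008,0,-0.012],"dr":[0,0,0]},{"linear":[0,0,0],"dr":[0,0,0]},{"linear":[0,0,0],"dr":[0,0,0]}]'

```text
t: 15.95
ee_pos: [0.5181, -0.1063, 0.0567]
eef_rot: [-0.0, 0.997, -0.073, -0.002]
contact_force: [-6.6, 1.7, 6.6]
gripper_width: 0.0117
finger_force: 40.0
```

Run:
```python
from h import *
s,r=st();print(s["ee_pos"],r.as_matrix()[:,2].round(4),s["contact_force"],s["moment"])
```

```text
[ 0.51810838 -0.10632931  0.05670228] [-3.1e-03  6.0e-04 -1.0e+00] [-6.60211689  1.65442438  6.63877503] [ 0.15001795  1.07449253 -0.03083923]
```

step_arm --deltas '[{"linear":[0.012,0,-0.012],"dr":[0,0,0]},{"linear":[0.012,0,-0.008],"dr":[0,0,0]},{"linear":[0,0,0],"dr":[0,0,0]}]'

```text
t: 16.25
ee_pos: [0.5182, -0.1063, 0.0567]
eef_rot: [-0.0, 0.997, -0.073, -0.002]
contact_force: [-7.6, 1.2, 5.6]
gripper_width: 0.0119
finger_force: 40.0
```

step_arm --deltas '[{"linear":[0.014,0,-0.008],"dr":[0,0,0]},{"linear":[0.014,0,-0.008],"dr":[0,0,0]},{"linear":[0.014,0,-0.008],"dr":[0,0,0]},{"linear":[0,0,0],"dr":[0,0,0]}]'

```text
t: 16.65
ee_pos: [0.5184, -0.1063, 0.0569]
eef_rot: [-0.0, 0.997, -0.073, -0.003]
contact_force: [-8.9, 0.8, 5.7]
gripper_width: 0.0115
finger_force: 40.0
```

step_arm --deltas '[{"linear":[0.016,0,-0.01],"dr":[0,0,0]},{"linear":[0.016,0,-0.01],"dr":[0,0,0]},{"linear":[0.016,0,-0.01],"dr":[0,0,0]},{"linear":[0,0,0],"dr":[0,0,0]}]'

```text
t: 17.05
ee_pos: [0.5185, -0.1063, 0.0571]
eef_rot: [-0.001, 0.997, -0.073, -0.005]
contact_force: [-12.2, 0.1, 6.0]
gripper_width: 0.0114
finger_force: 40.0
```

Run:
```python
from h import *
s,r=st();print(s["ee_pos"],r.as_matrix()[:,2].round(4),s["contact_force"],s["moment"])
f=env.grab_frame("wrist")
cv2.imwrite("pics/w6.png",cv2.resize(f[60:240,140:370],None,fx=3,fy=3,interpolation=cv2.INTER_CUBIC))
```

```text
[ 0.51852436 -0.10629506  0.0570962 ] [-0.0092  0.0017 -1.    ] [-12.16848428   0.11889062   5.97118744] [ 0.0499418   1.85654803 -0.09023793]
```

View pics/w6.png

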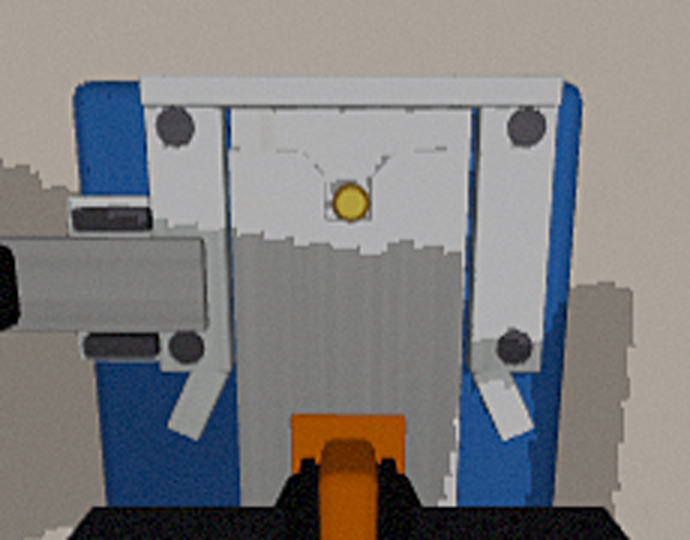

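The pin (350,203) now touches the notch bottom (v≈219), so the blade is seated. Raising the push a little and holding.

step_arm --deltas '[{"linear":[0.016,0,-0.008],"dr":[0,0,0]},{"linear":[0.016,0,-0.008],"dr":[0,0,0]},{"linear":[0.012,0,-0.008],"dr":[0,0,0]},{"linear":[0,0,0],"dr":[0,0,0]}]'

```text
t: 17.5
ee_pos: [0.5187, -0.1063, 0.0573]
eef_rot: [-0.001, 0.997, -0.073, -0.006]
contact_force: [-14.7, 0.8, 5.5]
gripper_width: 0.0125
finger_force: 40.0
```

step_arm --deltas '[{"linear":[0,0,0],"dr":[0,0,0]},{"linear":[0,0,0],"dr":[0,0,0]},{"linear":[0,0,0],"dr":[0,0,0]}]'

```text
t: 17.8
ee_pos: [0.5187, -0.1063, 0.0573]
eef_rot: [-0.001, 0.997, -0.073, -0.006]
contact_force: [-14.5, 0.3, 6.9]
gripper_width: 0.0117
finger_force: 40.0
```

step_arm --deltas '[{"linear":[0,0,0],"dr":[0,0,0]},{"linear":[0,0,0],"dr":[0,0,0]},{"linear":[0,0,0],"dr":[0,0,0]},{"linear":[0,0,0],"dr":[0,0,0]},{"linear":[0,0,0],"dr":[0,0,0]},{"linear":[0,0,0],"dr":[0,0,0]},{"linear":[0,0,0],"dr":[0,0,0]},{"linear":[0,0,0],"dr":[0,0,0]},{"linear":[0,0,0],"dr":[0,0,0]},{"linear":[0,0,0],"dr":[0,0,0]},{"linear":[0,0,0],"dr":[0,0,0]},{"linear":[0,0,0],"dr":[0,0,0]}]'

```text
t: 19.0
ee_pos: [0.5187, -0.1063, 0.0573]
eef_rot: [-0.001, 0.997, -0.073, -0.006]
contact_force: [-14.4, 1.8, 5.6]
gripper_width: 0.0121
finger_force: 40.0
```

step_arm --deltas '[{"linear":[-0.024,0,0.016],"dr":[0,0,0]},{"linear":[-0.024,0,0.016],"dr":[0,0,0]},{"linear":[-0.024,0,0.016],"dr":[0,0,0]},{"linear":[-0.02,0,0.012],"dr":[0,0,0]},{"linear":[0,0,0],"dr":[0,0,0]},{"linear":[0,0,0],"dr":[0,0,0]}]'

```text
t: 19.6
ee_pos: [0.5184, -0.1063, 0.0568]
eef_rot: [-0.0, 0.997, -0.073, -0.003]
contact_force: [-9.9, 0.5, 5.8]
gripper_width: 0.0119
finger_force: 40.0
```

step_arm --deltas '[{"linear":[-0.02,0,0.008],"dr":[0,0,0]},{"linear":[-0.02,0,0.008],"dr":[0,0,0]},{"linear":[-0.02,0,0.008],"dr":[0,0,0]},{"linear":[0,0,0],"dr":[0,0,0]},{"linear":[0,0,0],"dr":[0,0,0]}]'

```text
t: 20.1
ee_pos: [0.5183, -0.1063, 0.0567]
eef_rot: [-0.0, 0.997, -0.073, -0.001]
contact_force: [-5.3, 0.3, 3.7]
gripper_width: 0.0119
finger_force: 40.0
```

step_arm --deltas '[{"linear":[0,0,0],"dr":[0,0,0]},{"linear":[0,0,0],"dr":[0,0,0]},{"linear":[0,0,0],"dr":[0,0,0]},{"linear":[0,0,0],"dr":[0,0,0]},{"linear":[0,0,0],"dr":[0,0,0]}]' --jaw 0.2

```text
t: 20.6
ee_pos: [0.5196, -0.1066, 0.0576]
eef_rot: [0.0, 0.997, -0.073, 0.0]
contact_force: [0.2, -0.8, 0.1]
gripper_width: 0.0378
finger_force: 0.0
```

step_arm --deltas '[{"linear":[-0.02,0,-0.3],"dr":[0,0,0]},{"linear":[0,0,-0.7],"dr":[0,0,0]},{"linear":[0,0,-0.9],"dr":[0,0,0]},{"linear":[0,0,-0.9],"dr":[0,0,0]},{"linear":[0,0,-0.5],"dr":[0,0,0]},{"linear":[0,0,0],"dr":[0,0,0]},{"linear":[0,0,0],"dr":[0,0,0]}]'

```text
t: 21.3
ee_pos: [0.5187, -0.1064, 0.1397]
eef_rot: [-0.0, 0.997, -0.073, -0.0]
contact_force: [-0.1, 0.0, -0.4]
gripper_width: 0.038
finger_force: 0.0
```

Run:
```python
from h import *
s,r=st();print(s["t"],s["ee_pos"],r.as_matrix().round(4).tolist(),s["contact_force"],s["gripper_width"])
c=env.calibration("wrist");f=env.grab_frame("wrist")
np.savez("w7.npz",K=c["K"],view=c["view"],p=s["ee_pos"],R=r.as_matrix())
cv2.imwrite("pics/w7.png",cv2.resize(f[60:260,120:370],None,fx=3,fy=3,interpolation=cv2.INTER_CUBIC))
```

```text
21.3 [ 0.51872438 -0.10641183  0.1397134 ] [[0.9894, -0.1453, -0.0002], [-0.1453, -0.9894, 0.0001], [-0.0002, -0.0001, -1.0]] [-0.06270199  0.01917767 -0.42420421] 0.03804198957255769
```

View pics/w7.png

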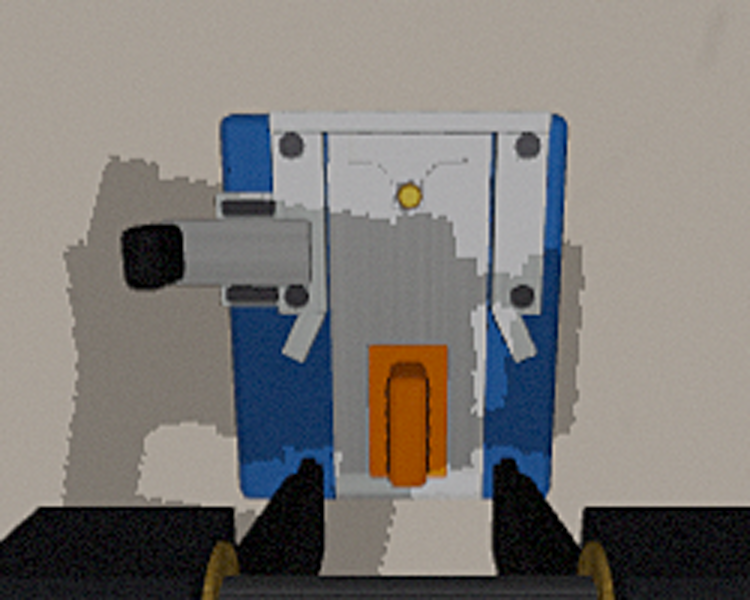

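The blade has stayed home, with the pin at crop (408,196) on the notch bottom. The tab is at (122–185, 222–290). Next is the push start point.

Run:
```python
from h import *
d=np.load("w7.npz");cal=dict(K=d["K"],view=d["view"]);Rm=d["R"];p=d["p"]
def tl(u,v,z):
    px=(120+(u+.5)/3-.5,60+(v+.5)/3-.5);return (Rm.T@(ray("wrist",px,z,cal)-p)).round(4)
for n,q in dict(pin=(409,195,.032),t1=(124,228,.055),t2=(183,224,.055),t3=(183,281,.055),t4=(126,288,.055),bar1=(310,220,.029),bar2=(310,283,.029),tail=(332,497,.02)).items(): print(n,tl(*q))
```

```text
pin [ 0.068  -0.0002  0.1077]
t1 [ 0.0595 -0.0797  0.0847]
t2 [ 0.0606 -0.0632  0.0847]
t3 [ 0.0448 -0.0643  0.0847]
t4 [ 0.0428 -0.0806  0.0847]
bar1 [ 0.0604 -0.0308  0.1107]
bar2 [ 0.041  -0.0314  0.1107]
tail [-0.0351 -0.0271  0.1197]
```

step_arm --deltas '[{"linear":[0.26,-0.52,0],"dr":[0,0,0]},{"linear":[0.26,-0.52,0],"dr":[0,0,0]},{"linear":[0.26,-0.52,0],"dr":[0,0,0]},{"linear":[0.26,-0.52,0],"dr":[0,0,0]},{"linear":[0.26,-0.52,0],"dr":[0,0,0]},{"linear":[0.26,-0.52,0],"dr":[0,0,0]},{"linear":[0.26,-0.52,0],"dr":[0,0,0]},{"linear":[0.26,-0.52,0],"dr":[0,0,0]},{"linear":[0,0,0],"dr":[0,0,0]},{"linear":[0,0,0],"dr":[0,0,0]}]' --jaw 1 --squeeze 20

```text
t: 22.35
ee_pos: [0.5856, -0.0109, 0.1399]
eef_rot: [0.0, 0.997, -0.072, -0.0]
contact_force: [0.1, 0.3, -0.1]
gripper_width: 0.0003
finger_force: 0.0
```

step_arm --deltas '[{"linear":[0,0,0.5],"dr":[0,0,0]},{"linear":[0,0,0.7],"dr":[0,0,0]},{"linear":[0,0,0.7],"dr":[0,0,0]},{"linear":[0,0,0.6],"dr":[0,0,0]},{"linear":[0,0,0.4],"dr":[0,0,0]},{"linear":[0,0,0.25],"dr":[0,0,0]},{"linear":[0,0,0],"dr":[0,0,0]},{"linear":[0,0,0],"dr":[0,0,0]}]'

```text
t: 23.15
ee_pos: [0.586, -0.0112, 0.0618]
eef_rot: [0.0, 0.997, -0.073, 0.0]
contact_force: [0.4, -0.6, 0.3]
gripper_width: 0.0006
finger_force: 0.0
```

step_arm --deltas '[{"linear":[0,0.06,0],"dr":[0,0,0]},{"linear":[0,0.1,0],"dr":[0,0,0]},{"linear":[0,0.1,0],"dr":[0,0,0]},{"linear":[0,0.1,0],"dr":[0,0,0]},{"linear":[0,0.1,0],"dr":[0,0,0]},{"linear":[0,0.1,0],"dr":[0,0,0]},{"linear":[0,0.04,0],"dr":[0,0,0]},{"linear":[0,0,0],"dr":[0,0,0]}]'

```text
t: 23.95
ee_pos: [0.5833, -0.0259, 0.0613]
eef_rot: [-0.0, 0.997, -0.073, -0.0]
contact_force: [0.2, 1.2, -0.1]
gripper_width: 0.0004
finger_force: 0.5
```

step_arm --deltas '[{"linear":[0,0.06,0],"dr":[0,0,0]},{"linear":[0,0.1,0],"dr":[0,0,0]},{"linear":[0,0.1,0],"dr":[0,0,0]},{"linear":[0,0.1,0],"dr":[0,0,0]},{"linear":[0,0.1,0],"dr":[0,0,0]},{"linear":[0,0.1,0],"dr":[0,0,0]},{"linear":[0,0.1,0],"dr":[0,0,0]},{"linear":[0,0.04,0],"dr":[0,0,0]},{"linear":[0,0,0],"dr":[0,0,0]}]'

```text
t: 24.85
ee_pos: [0.5807, -0.0436, 0.0613]
eef_rot: [0.0, 0.997, -0.073, -0.0]
contact_force: [0.7, 1.5, 0.1]
gripper_width: 0.0007
finger_force: 0.4
```

step_arm --deltas '[{"linear":[0,0.04,0],"dr":[0,0,0]},{"linear":[0,0.04,0],"dr":[0,0,0]},{"linear":[0,0.04,0],"dr":[0,0,0]},{"linear":[0,0,0],"dr":[0,0,0]}]'

```text
t: 25.25
ee_pos: [0.5803, -0.0462, 0.0613]
eef_rot: [-0.0, 0.997, -0.073, -0.0]
contact_force: [0.8, 2.3, 0.3]
gripper_width: 0.0001
finger_force: 1.2
```

step_arm --deltas '[{"linear":[0,0.04,0],"dr":[0,0,0]},{"linear":[0,0.04,0],"dr":[0,0,0]},{"linear":[0,0,0],"dr":[0,0,0]}]'

```text
t: 25.55
ee_pos: [0.5803, -0.0464, 0.0613]
eef_rot: [-0.002, 0.997, -0.073, 0.0]
contact_force: [1.4, 8.9, 0.4]
gripper_width: 0.0003
finger_force: 4.5
```

step_arm --deltas '[{"linear":[0,0.04,0],"dr":[0,0,0]},{"linear":[0,0.04,0],"dr":[0,0,0]},{"linear":[0,0,0],"dr":[0,0,0]}]'

```text
t: 25.85
ee_pos: [0.5803, -0.0467, 0.0614]
eef_rot: [-0.004, 0.997, -0.073, 0.0]
contact_force: [2.3, 15.2, 1.1]
gripper_width: 0.0003
finger_force: 7.7
```

That's the hard stop, at 15 N. Backing off, rising and checking.

step_arm --deltas '[{"linear":[0,-0.15,0],"dr":[0,0,0]},{"linear":[0,-0.4,0],"dr":[0,0,0]},{"linear":[0,-0.5,0],"dr":[0,0,0]},{"linear":[0,0,-0.5],"dr":[0,0,0]},{"linear":[0,0,-0.9],"dr":[0,0,0]},{"linear":[-0.5,0,-0.9],"dr":[0,0,0]},{"linear":[-1,0,-0.9],"dr":[0,0,0]},{"linear":[-1,0.5,-0.5],"dr":[0,0,0]},{"linear":[-0.5,0.5,0],"dr":[0,0,0]},{"linear":[0,0.4,0],"dr":[0,0,0]},{"linear":[0,0,0],"dr":[0,0,0]},{"linear":[0,0,0],"dr":[0,0,0]}]'

```text
t: 27.05
ee_pos: [0.5048, -0.0483, 0.1539]
eef_rot: [-0.0, 0.997, -0.073, 0.0]
contact_force: [0.1, 0.5, -0.5]
gripper_width: 0.0005
finger_force: 0.0
```

Run:
```python
from h import *
s,r=st();print(s["t"],s["ee_pos"])
f=env.grab_frame("wrist")
cv2.imwrite("pics/w8.png",cv2.resize(f[40:260,120:390],None,fx=2.7,fy=2.7,interpolation=cv2.INTER_CUBIC))
```

```text
27.05 [ 0.50480368 -0.04826878  0.15389504]
```

View pics/w8.png

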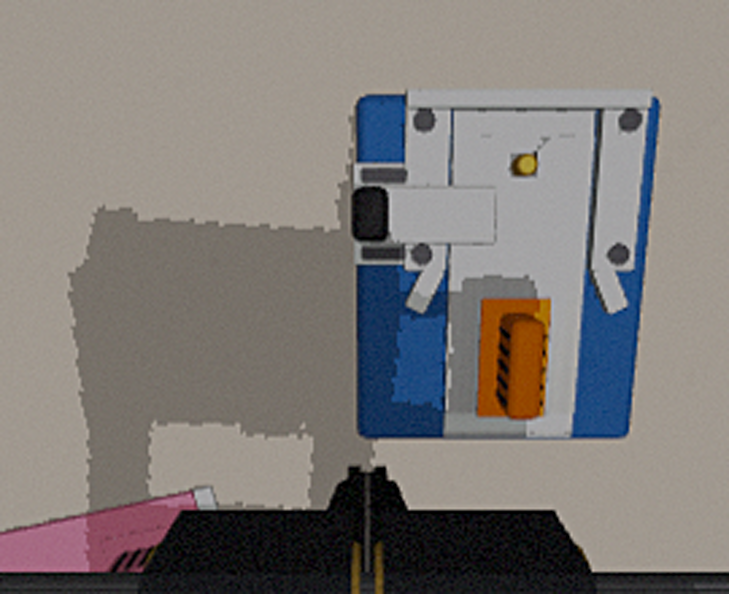

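The bolt bar (end at u≈495) covers about 15 mm of the blade from its edge (u≈450), the pin (525,165) is still at the notch bottom, and the robot is clear of everything. Handing in.

```bash
python3 -c "
from rig import env
print(env.finish_job())"
```

```text
the job is handed in; nothing more can be done
None
```

The job is handed in, with no verdict shown: the blade is seated on the pin, pushed for over a second at an estimated 10–12.5 N (14.5 N at the wrist less estimated bed drag), and the keeper bolt is fully in and released at about 27 s.

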